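# Free the scanner tray and load the test disc

## Robot

A 6-joint arm with a two-finger parallel gripper is mounted at the origin on the work surface. World frame = base frame: x ahead of the robot, y to its left, z up, the work surface at z = 0. Lengths are in mm, angles in rad, forces in N, time in s.
With the tool pointing down it reaches from about 425 to 950 mm from the base axis. Payload 14.7 kg.
Tool frame: the origin (TCP) lies on the centre line of the jaws, within the pads' length; the fingertips stand 22 mm ahead of it and the grasp point (between the pads) lies 3 mm ahead of it (r.nose_length is the distance from the TCP to the fingertips, in mm); z points along the fingers, y is the line along which they close (so a half turn about z gives the same grasp; the last joint's range is limited). The gripper opens to 85 mm and grips with 20 to 120 N. Pads are 22 mm wide; open, the fingers measure 114 mm over their backs; the gripper's body (76 mm by 85 mm) begins 54 mm behind the grasp point. The pads swing forward as they close: fully open they stand 13 mm farther back than shut.
Start: joints at [-1.258, 0.48, 1.596, -0, 1.065, -0.047], TCP at [228.872, -608.367, 253.297] pointing down, gripper open.
Joint ranges: [-2.75, 2.75], [-0.82, 2.05], [0.23, 2.67], [-1.56, 4.7], [0.09, 2.69], [-2.92, 2.92]. Speed limits (rad/s): [1.89, 1.89, 2.39, 3.01, 3.01, 3.01].

## Interface

Orientations are given as a unit quaternion [w, x, y, z].
In Python, from cell import sensors, vision, workorder, r gives the robot as it stands.
- The arm moves only by the tool drive_tool, never from a script. Its argument "targets" is a list of rows, each an object of numbers: "dx", "dy", "dz": the shift along the world's x, y, z in mm; "turn": the turn about the world's z in rad. A call has 1 to 10 rows; each row is the pose to reach, as a shift and turn from the pose commanded when the call began; what a row does not reach only later rows make up. A row lasts 1/12 s, in which the tool goes at most 41.7 mm and 7.16 degrees, less where a joint would pass 70% of its speed; a pose out of reach is approached as far as the arm can. A call with a gripper value outside its range is refused whole. "grip" is the closure, from -1 (fully open) to 1 (shut), set as the call begins (left out, the last holds). The fingers move at their own pace and stop on an object; "newtons" is the grip in N (left out, the last holds). Time passes only in rows, so rows that repeat a pose let the fingers close. It gives the time, the measured TCP pose, the force, the opening and the grip force at its end, in the units of the state.
- sensors.get_obs(): the state, without advancing time (a new reading comes with each control period).
- vision.get_image(name): name is "scene" or "top" or "wrist"; returns a dict with "img" (400x640x3 uint8, blue, green, red), "intrinsics" (3x3 intrinsics, pixels), "dist" ([k1, k2, p1, p2, k3] as OpenCV has them; the pictures are not rectified), "rvec" (rotation vector, rad) and "tvec" (3), from world to camera coordinates, as OpenCV has them. Camera axes: x right, y down, z forward; pixel columns grow to the right and rows downward; lengths in mm; the calibration is good to about 2 mm. A picture is of the moment at which its call begins. There is no depth.
- workorder.sign_off(): hands the job in; it is judged then, once.
The state is a dict: "t": time; "joint_positions": joint angles; "joint_vel": joint speeds; "joint_efforts": joint torques, N m; "ee_pos": TCP position; "ee_rot": TCP orientation; "contact_force": force on the tool from outside, world axes, zero at the start; "moment": the same for the moment, N m; "opening": finger opening in mm; "finger_force": force on a finger pad.
Only numpy, scipy, OpenCV 4.12 (cv2) and the standard library are available. Lean on these libraries where they do the work, as an engineer would, in place of code of your own. Each camera call takes 0.05 s, during which the arm holds its last target. There are 200 camera calls.

## Task

Pull the groove scanner's tray fully out by its post and leave it out, then set the black test disc down (do not drop it) so that it lies flat in the tray's round nest, and let go. The tray may or may not be locked: the orange tab on top of the scanner locks it at one end of its slide and frees it at the other, and nothing shows which end is which until you try the tray. Do not disturb the other things on the bench.

Things in the scene. Friction and masses are not known exactly. Their poses are not given: they have to be found in the camera images.
- scanner: grey desktop groove scanner, fixed to the bench, 200 mm deep (its x), 220 mm wide (its y), 80 mm high, gripper must stay above its top. Origin: centre of its underside on the bench; its x points from the front (slot) face to the back, so its tray comes out along -x; y to its left seen from the robot, z up. The front face is at x = -100 mm
- tray (a joint): how far the tray is out, m: 0 fully in (as it starts), 0.100 fully out against its stop. It slides along the scanner's -x with about 1.5 N of friction and stays where it is left. When locked it gives only about 2 mm and then holds rigidly; it is never meant to be forced
- tray_post (a point): centre of the top of the steel post with a black cap that stands upright on the tray's front lip, to pull the tray by: 14 mm diameter (cap 17 mm), 36 mm tall, top 62 mm above the bench. On the scanner's centre line, its axis 45 mm in front of the scanner's front face while the tray is in (always 38 mm in front of the tray's grey 106 mm wide, 62 mm high front panel, which moves with the tray). Axes as the scanner's; moves with the tray
- nest (a point): centre of the floor of the round nest in the aluminium tray: 60 mm diameter, 8 mm deep, floor 18 mm and rim 26 mm above the bench. 90 mm behind the post along the scanner's x; inside the scanner while the tray is in, its centre 55 mm in front of the scanner's face when the tray is fully out. Axes as the scanner's; moves with the tray
- tab (a joint): position of the lock tab, m: 0 at its right end, 0.040 at its left end (the scanner's +y). It starts within 4 mm of the right end. One end locks the tray, the other frees it; which one is which differs from run to run. It must be within 7 mm of the freeing end to free the tray, the middle holds it too. About 2 N of friction, stays where left; move it only with the tray fully in
- tab_top (a point): centre of the top of the orange lock tab on the scanner's top: 26 mm long (x), 14 mm wide (y), standing 27 mm above the scanner's top face, its top 107 mm above the bench. It has a thin black foot 30 by 20 mm, 4 mm high. It stands 45 mm behind the front face and slides along the scanner's y, from 20 mm right (joint 0) to 20 mm left (joint 0.040) of the centre line. Axes as the scanner's
- disc: round black test disc, 56 mm diameter and 8 mm thick, with an upright aluminium hub at its centre to hold it by, 16 mm diameter and 30 mm tall above the disc (38 mm in all), 60 to 130 g, lying flat on the bench to one side. Origin: centre of its underside, z up along the hub
- weight: brass record weight, 72 mm diameter, 52 mm high, on the bench on the side opposite the disc; leave alone. Origin: centre of its underside
- tin: black bakelite stylus tin, 57 mm diameter, 29 mm high; leave alone. Origin: centre of its underside
- loupe: steel pocket loupe with a domed lens, 44 mm diameter, 41 mm high; leave alone. Origin: centre of its underside
- spider_a: yellow plastic three-armed spider adapter, 40 mm across, 6 mm high, left part of the bench; leave alone. Origin: centre of its underside
- spider_b: the other yellow spider adapter, right part of the bench, same size; leave alone. Origin: centre of its underside
Not all that is in view belongs to the job. Leave any brown, green or turquoise look-alike of the disc alone.

How it is judged:
By the outcome, as a careful person would: the job done as asked, in the order asked, and still so for the second after the job is handed in, with the robot touching nothing.
It also fails if it takes over 72 s, if anything falls off the work surface, if the arm or the gripper's body presses on something with over 40 N, if the wrist force passes 120 N, or if a joint passes its speed limit or range.

## Working session

There is one attempt and no reset: what is moved stays moved. The work goes in short steps, Python scripts to look and compute and a tool call to move; the robot and the scene stay as the last step left them, time stands still between calls to the robot, and variables do not carry over. Pictures are saved under pics/ and viewed, at most 10 in all, crops included, and the job is handed in when it is done.

Besides the shell and the picture viewer there is one more tool, called after "Call:" by a JSON object that holds its "api" and its "payload". drive_tool: Moves the arm, as the interface text tells. Its arguments: {"type":"object","properties":{"targets":{"type":"array","items":{"type":"object","properties":{"dx":{"type":"number"},"dy":{"type":"number"},"dz":{"type":"number"},"turn":{"type":"number"}}}},"grip":{"type":"number"},"newtons":{"type":"number"}},"required":["targets"]}

```bash
mkdir -p pics; cat > h.py <<'E'
import numpy as np, cv2
from cell import sensors, vision, workorder, r
def get(n):
    d=vision.get_image(n); return d
def ray(d,px):
    K=np.array(d['intrinsics'],float);D=np.array(d['dist'],float)
    R=cv2.Rodrigues(np.array(d['rvec'],float))[0];t=np.array(d['tvec'],float).ravel()
    u=cv2.undistortPoints(np.array(px,float).reshape(-1,1,2),K,D).reshape(-1,2)
    v=np.c_[u,np.ones(len(u))]@R; return -R.T@t,v
def at(d,px,z):
    c,v=ray(d,px); return c+v*((z-c[2])/v[:,2])[:,None]
def proj(d,P):
    return cv2.projectPoints(np.array(P,float).reshape(-1,1,3),np.array(d['rvec'],float),np.array(d['tvec'],float),np.array(d['intrinsics'],float),np.array(d['dist'],float))[0].reshape(-1,2)
E
python3 - <<'E'
from h import *
a=get('top');b=get('scene')
cv2.imwrite('pics/top.png',a['img']);cv2.imwrite('pics/scene.png',b['img'])
import pickle;pickle.dump((a,b),open('v.pkl','wb'))
for d in(a,b):print(ray(d,[[320,200]]))
print(sensors.get_obs())
E
```

```text
(array([ 440.45577594,  -26.97387668, 1407.94077165]), array([[ 9.46458852e-02,  4.55355475e-04, -9.95607959e-01]]))
(array([1086.47556751,  682.36590305,  841.02723405]), array([[-0.48677182, -0.57827198, -0.65478231]]))
{'t': 0.1, 'joint_positions': array([-1.25759921e+00,  4.80746366e-01,  1.59678102e+00,  2.26484185e-05,
        1.06511927e+00, -4.66134183e-02]), 'joint_vel': array([ 3.08632503e-06, -8.50797259e-04, -2.15419519e-03,  1.02871538e-04,
       -3.85368577e-04, -4.34815589e-04]), 'joint_efforts': array([ 1.51266984e-03, -9.52256584e+01, -4.31039858e+01, -5.82030884e-05,
        5.37352462e-03, -1.75327767e-05]), 'ee_pos': array([ 228.77826476, -608.05244569,  252.76245426]), 'ee_rot': array([-5.23643480e-04,  9.83861494e-01,  1.78930945e-01, -6.02210318e-05]), 'contact_force': array([ 0.21711653, -0.33755751, -0.37690501]), 'moment': array([ 0.00978025, -0.00583573,  0.04611799]), 'finger_force': 0.0, 'opening': 85.59406736412025}
```

View pics/top.png

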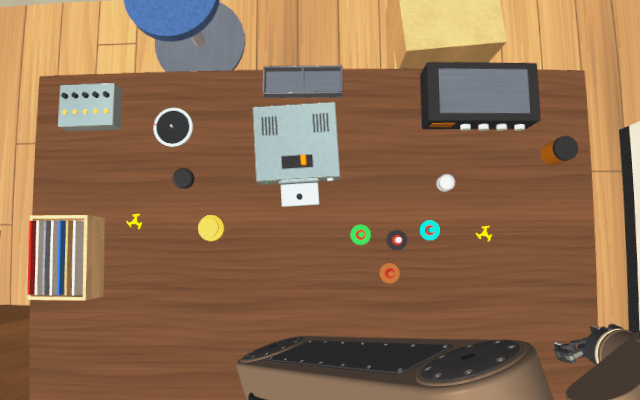

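View pics/scene.png

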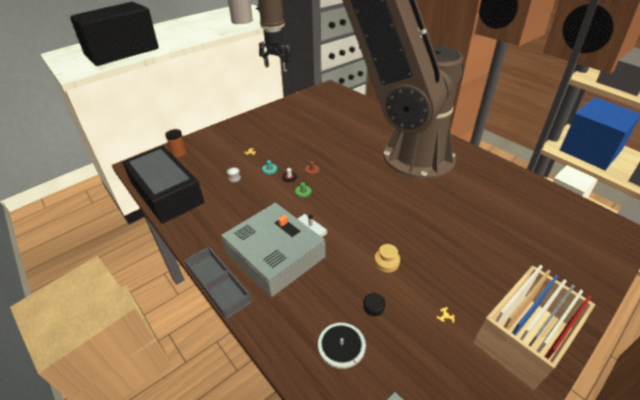

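The top view shows the black disc with its light hub at about (397,240). The things that could be taken for it are green (361,234), turquoise (430,230) and brown (389,273). The post is at (299,196), the orange tab at (303,160) and the brass weight at (210,228). I'll localise these and crop the disc.

```bash
python3 - <<'E'
from h import *
import pickle;a,b=pickle.load(open('v.pkl','rb'))
im=a['img'];hsv=cv2.cvtColor(im,cv2.COLOR_BGR2HSV)
def cen(m,box):
    x0,y0,x1,y1=box;k=np.zeros_like(m);k[y0:y1,x0:x1]=m[y0:y1,x0:x1]
    M=cv2.moments(k,True);return [M['m10']/M['m00'],M['m01']/M['m00']],M['m00']
H,S,V=cv2.split(hsv)
def pr(n,m,box,z):
    c,A=cen(m.astype(np.uint8),box);print(n,np.round(c,1),A,at(a,[c],z)[0].round(1))
pr('tab',(H>5)&(H<22)&(S>180)&(V>150),(285,150,325,172),107)
pr('post',(V<80),(285,186,315,203),62)
pr('disc dark',(V<75),(383,225,412,255),8)
pr('hub',(V>170)&(S<80),(383,225,412,255),38)
pr('green',(H>45)&(H<75)&(S>100),(345,220,377,250),8)
pr('turq',(H>80)&(H<100)&(S>100),(415,215,445,245),8)
pr('brown',(H<14)&(S>150),(375,260,405,290),8)
# scanner top
m=((S<60)&(V>100)&(V<215)).astype(np.uint8);k=np.zeros_like(m);k[98:185,245:345]=m[98:185,245:345]
k=cv2.morphologyEx(k,cv2.MORPH_CLOSE,np.ones((15,15)))
c=max(cv2.findContours(k,0,2)[0],key=cv2.contourArea)
q=cv2.boxPoints(cv2.minAreaRect(c));print(q.round(1),at(a,q,80).round(1))
t=cv2.resize(im[145:290,230:450],None,fx=3.5,fy=3.5,interpolation=2);cv2.imwrite('pics/c1.png',t)
E
```

```text
tab [303.2 159.7] 40.0 [668.5  16.1 107. ]
post [299. 196.] 21.0 [579.5  29.   62. ]
disc dark [396.4 239.8] 184.0 [ 462.8 -234.1    8. ]
hub [397.9 239.5] 34.0 [ 463.1 -233.4   38. ]
green [360.1 234.2] 272.0 [ 478.8 -135.     8. ]
turq [429.5 229.9] 282.0 [ 489.  -325.6    8. ]
brown [389.  272.7] 355.0 [ 373.5 -212.1    8. ]
[[251.  106.2]
 [335.1 101. ]
 [340.1 181.6]
 [256.1 186.8]] [[818.7 155.   80. ]
 [830.5 -68.5  80. ]
 [614.6 -79.2  80. ]
 [602.7 140.5  80. ]]
```

View pics/c1.png

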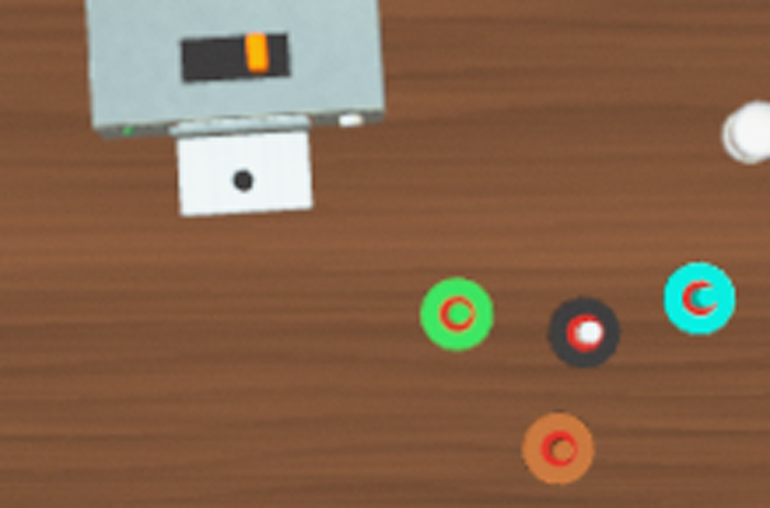

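The crop confirms the choice: the black disc with a white hub top, away from the green, turquoise and brown ones. The scanner yaw is about 0.054 and the post is at about (579,29). I'll move above the post.

Call:
{"api": "drive_tool", "payload": {"targets": [{"dx": 350, "dy": 637, "turn": -0.305}, {"dx": 350, "dy": 637, "turn": -0.305}, {"dx": 350, "dy": 637, "turn": -0.305}, {"dx": 350, "dy": 637, "turn": -0.305}, {"dx": 350, "dy": 637, "turn": -0.305}, {"dx": 350, "dy": 637, "turn": -0.305}, {"dx": 350, "dy": 637, "turn": -0.305}, {"dx": 350, "dy": 637, "turn": -0.305}, {"dx": 350, "dy": 637, "turn": -0.305}, {"dx": 350, "dy": 637, "turn": -0.305}], "grip": -1, "newtons": 20}}

```text
validation failed for argument at $.ta...
```

Call:
{"api": "drive_tool", "payload": {"targets": [{"dx": 35, "dy": 64, "dz": 0, "turn": -0.03}], "grip": -1, "newtons": 20}}

```text
t: 0.18
ee_pos: [246.8, -576.0, 252.8]
ee_rot: [0.001, 0.987, 0.163, -0.0]
contact_force: [0.2, 1.6, -0.2]
opening: 85.0
finger_force: 0.0
```

Call:
{"api": "drive_tool", "payload": {"targets": [{"dx": 330, "dy": 600, "dz": 0, "turn": -0.27}, {"dx": 330, "dy": 600, "dz": 0, "turn": -0.27}, {"dx": 330, "dy": 600, "dz": 0, "turn": -0.27}, {"dx": 330, "dy": 600, "dz": 0, "turn": -0.27}, {"dx": 330, "dy": 600, "dz": 0, "turn": -0.27}, {"dx": 330, "dy": 600, "dz": 0, "turn": -0.27}, {"dx": 330, "dy": 600, "dz": 0, "turn": -0.27}, {"dx": 330, "dy": 600, "dz": 0, "turn": -0.27}, {"dx": 330, "dy": 600, "dz": 0, "turn": -0.27}, {"dx": 330, "dy": 600, "dz": 0, "turn": -0.27}]}}

```text
t: 1.02
ee_pos: [449.1, -206.7, 253.3]
ee_rot: [-0.0, 1.0, 0.03, -0.0]
contact_force: [0.9, -0.7, -0.1]
opening: 85.6
finger_force: 0.0
```

Call:
{"api": "drive_tool", "payload": {"targets": [{"dx": 130, "dy": 235, "dz": -60, "turn": 0}, {"dx": 130, "dy": 235, "dz": -60, "turn": 0}, {"dx": 130, "dy": 235, "dz": -60, "turn": 0}, {"dx": 130, "dy": 235, "dz": -60, "turn": 0}, {"dx": 130, "dy": 235, "dz": -60, "turn": 0}, {"dx": 130, "dy": 235, "dz": -60, "turn": 0}, {"dx": 130, "dy": 235, "dz": -60, "turn": 0}, {"dx": 130, "dy": 235, "dz": -60, "turn": 0}]}}

```text
t: 1.68
ee_pos: [580.1, 30.5, 191.8]
ee_rot: [-0.0, 1.0, 0.032, -0.0]
contact_force: [-1.1, 0.6, 0.1]
opening: 85.3
finger_force: 0.0
```

```bash
python3 - <<'E'
from h import *
w=get('wrist');cv2.imwrite('pics/w1.png',w['img'])
import pickle;pickle.dump(w,open('w.pkl','wb'))
o=sensors.get_obs();print(o['ee_pos'],o['ee_rot'])
print(proj(w,[[579.5,29,62],[668.5,16,107],list(o['ee_pos'])]))
E
```

```text
[578.97092485  28.59661617 192.18426376] [-1.00823370e-04  9.99504253e-01  3.14767164e-02 -6.73515581e-04]
[[325.75658972 198.50925959]
 [359.10881815  70.43664907]
 [328.70095595 288.43967697]]
```

View pics/w1.png

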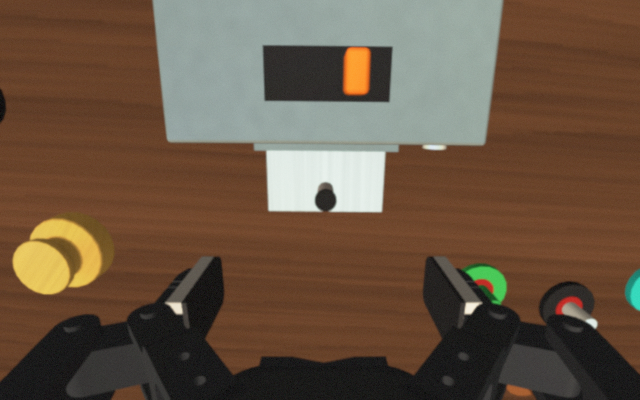

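The wrist view puts the post cap at (326,200) and the tab at (357,71), both within 2 px of my estimates. The TCP is over the post, so I'll descend.

Call:
{"api": "drive_tool", "payload": {"targets": [{"dx": 0, "dy": 0, "dz": -35, "turn": 0}, {"dx": 0, "dy": 0, "dz": -70, "turn": 0}, {"dx": 0, "dy": 0, "dz": -105, "turn": 0}, {"dx": 0, "dy": 0, "dz": -125, "turn": 0}, {"dx": 0, "dy": 0, "dz": -135, "turn": 0}, {"dx": 0, "dy": 0, "dz": -135, "turn": 0}]}}

```text
t: 2.23
ee_pos: [577.1, 25.6, 56.5]
ee_rot: [-0.0, 1.0, 0.03, -0.002]
contact_force: [-0.7, 0.3, -0.2]
opening: 85.5
finger_force: 0.0
```

Call:
{"api": "drive_tool", "payload": {"targets": [{"dx": 0, "dy": 0, "dz": 0, "turn": 0}, {"dx": 0, "dy": 0, "dz": 0, "turn": 0}, {"dx": 0, "dy": 0, "dz": 0, "turn": 0}, {"dx": 0, "dy": 0, "dz": 0, "turn": 0}, {"dx": 0, "dy": 0, "dz": 0, "turn": 0}, {"dx": 0, "dy": 0, "dz": 0, "turn": 0}, {"dx": 0, "dy": 0, "dz": 0, "turn": 0}, {"dx": 0, "dy": 0, "dz": 0, "turn": 0}], "grip": 1, "newtons": 20}}

```text
t: 2.9
ee_pos: [578.9, 28.6, 59.1]
ee_rot: [-0.001, 1.0, 0.03, 0.001]
contact_force: [-1.7, 26.4, 10.0]
opening: 13.3
finger_force: 19.5
```

Call:
{"api": "drive_tool", "payload": {"targets": [{"dx": 0, "dy": 1, "dz": 0, "turn": 0}, {"dx": 0, "dy": 1, "dz": 0, "turn": 0}, {"dx": 0, "dy": 1, "dz": 0, "turn": 0}]}}

```text
t: 3.15
ee_pos: [578.9, 28.8, 59.1]
ee_rot: [-0.001, 1.0, 0.03, 0.0]
contact_force: [-2.2, 16.9, 10.5]
opening: 13.0
finger_force: 19.8
```

Call:
{"api": "drive_tool", "payload": {"targets": [{"dx": -2, "dy": 0, "dz": 0, "turn": 0}, {"dx": -4, "dy": 0, "dz": 0, "turn": 0}, {"dx": -5, "dy": 0, "dz": 0, "turn": 0}, {"dx": -5, "dy": 0, "dz": 0, "turn": 0}]}}

```text
t: 3.48
ee_pos: [574.2, 28.6, 59.2]
ee_rot: [-0.0, 1.0, 0.03, 0.001]
contact_force: [-0.4, 14.1, 8.9]
opening: 13.1
finger_force: 19.5
```

The tray moves 5 mm with no resistance, so it's free. I'll keep pulling along the scanner's -x.

Call:
{"api": "drive_tool", "payload": {"targets": [{"dx": -12, "dy": 0, "dz": 0, "turn": 0}, {"dx": -24, "dy": -1, "dz": 0, "turn": 0}, {"dx": -36, "dy": -1.5, "dz": 0, "turn": 0}, {"dx": -48, "dy": -2.5, "dz": 0, "turn": 0}, {"dx": -60, "dy": -3, "dz": 0, "turn": 0}, {"dx": -72, "dy": -3.5, "dz": 0, "turn": 0}, {"dx": -82, "dy": -4, "dz": 0, "turn": 0}, {"dx": -88, "dy": -4.5, "dz": 0, "turn": 0}, {"dx": -92, "dy": -5, "dz": 0, "turn": 0}, {"dx": -92, "dy": -5, "dz": 0, "turn": 0}]}}

```text
t: 4.32
ee_pos: [481.2, 23.5, 59.1]
ee_rot: [-0.0, 1.0, 0.03, 0.0]
contact_force: [-3.1, 21.1, 13.7]
opening: 13.4
finger_force: 21.4
```

Call:
{"api": "drive_tool", "payload": {"targets": [{"dx": -2, "dy": 0, "dz": 0, "turn": 0}, {"dx": -4, "dy": 0, "dz": 0, "turn": 0}, {"dx": -6, "dy": 0, "dz": 0, "turn": 0}, {"dx": -6, "dy": 0, "dz": 0, "turn": 0}]}}

```text
t: 4.65
ee_pos: [478.8, 23.4, 59.3]
ee_rot: [-0.0, 1.0, 0.03, 0.003]
contact_force: [11.0, 20.1, -0.1]
opening: 13.4
finger_force: 20.1
```

The tray has reached its stop: 100 mm of travel and 11 N of reaction. I'll release it, rise, and go above the disc with the gripper part open.

Call:
{"api": "drive_tool", "payload": {"targets": [{"dx": 1, "dy": 0, "dz": 0, "turn": 0}, {"dx": 1, "dy": 0, "dz": 0, "turn": 0}, {"dx": 1, "dy": 0, "dz": 0, "turn": 0}, {"dx": 1, "dy": 0, "dz": 0, "turn": 0}, {"dx": 1, "dy": 0, "dz": 0, "turn": 0}, {"dx": 1, "dy": 0, "dz": 0, "turn": 0}], "grip": 0}}

```text
t: 5.15
ee_pos: [476.5, 22.3, 58.3]
ee_rot: [-0.0, 1.0, 0.03, -0.0]
contact_force: [0.4, 0.3, 0.4]
opening: 42.8
finger_force: 0.0
```

Call:
{"api": "drive_tool", "payload": {"targets": [{"dx": 0, "dy": 0, "dz": 30, "turn": 0}, {"dx": 0, "dy": 0, "dz": 70, "turn": 0}, {"dx": 0, "dy": 0, "dz": 100, "turn": 0}, {"dx": -14, "dy": -255, "dz": 100, "turn": 0}, {"dx": -14, "dy": -255, "dz": 100, "turn": 0}, {"dx": -14, "dy": -255, "dz": 100, "turn": 0}, {"dx": -14, "dy": -255, "dz": 100, "turn": 0}, {"dx": -14, "dy": -255, "dz": 100, "turn": 0}, {"dx": -14, "dy": -255, "dz": 100, "turn": 0}, {"dx": -14, "dy": -255, "dz": 100, "turn": 0}]}}

```text
t: 5.98
ee_pos: [462.7, -238.5, 158.5]
ee_rot: [0.001, 1.0, 0.028, 0.001]
contact_force: [-0.1, -0.4, -0.1]
opening: 42.9
finger_force: 0.0
```

```bash
python3 - <<'E'
from h import *
w=get('wrist');cv2.imwrite('pics/w2.png',w['img'])
import pickle;pickle.dump(w,open('w.pkl','wb'))
o=sensors.get_obs();print(o['ee_pos'],o['ee_rot'],o['opening'])
print(proj(w,[[463,-233.5,38],[463,-233.5,8]]))
E
```

```text
[ 462.48135221 -236.80488959  158.30780612] [5.20979730e-04 9.99612382e-01 2.78318584e-02 4.50493636e-04] 42.74888564466012
[[316.5762203  200.65721115]
 [317.19322912 190.65382967]]
```

View pics/w2.png

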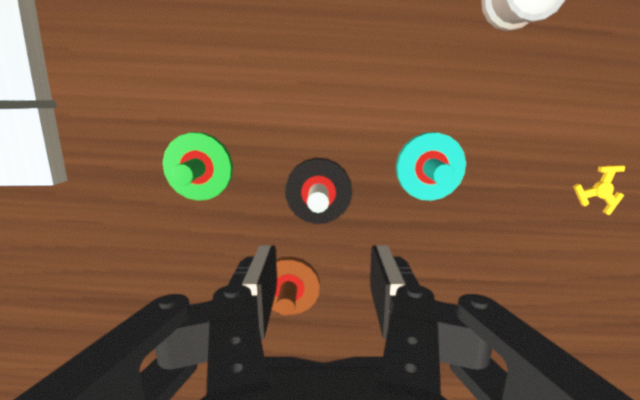

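The hub top is at (318,202), against a predicted (317,201), with the look-alikes clear of the jaws. I'll descend and grasp.

Call:
{"api": "drive_tool", "payload": {"targets": [{"dx": 0, "dy": 2, "dz": -35, "turn": 0}, {"dx": 0, "dy": 2, "dz": -70, "turn": 0}, {"dx": 0, "dy": 2, "dz": -100, "turn": 0}, {"dx": 0, "dy": 2, "dz": -115, "turn": 0}, {"dx": 0, "dy": 2, "dz": -123, "turn": 0}, {"dx": 0, "dy": 2, "dz": -123, "turn": 0}, {"dx": 0, "dy": 2, "dz": -123, "turn": 0}]}}

```text
t: 6.62
ee_pos: [462.8, -230.2, 35.6]
ee_rot: [-0.0, 1.0, 0.03, -0.0]
contact_force: [-0.5, 0.2, -0.2]
opening: 42.4
finger_force: 0.0
```

Call:
{"api": "drive_tool", "payload": {"targets": [{"dx": 0, "dy": 0, "dz": 0, "turn": 0}, {"dx": 0, "dy": 0, "dz": 0, "turn": 0}, {"dx": 0, "dy": 0, "dz": 0, "turn": 0}, {"dx": 0, "dy": 0, "dz": 0, "turn": 0}, {"dx": 0, "dy": 0, "dz": 0, "turn": 0}, {"dx": 0, "dy": 0, "dz": 0, "turn": 0}], "grip": 1, "newtons": 30}}

```text
t: 7.12
ee_pos: [463.5, -230.9, 36.6]
ee_rot: [0.001, 1.0, 0.03, 0.001]
contact_force: [0.2, 2.0, 8.9]
opening: 14.9
finger_force: 29.1
```

Call:
{"api": "drive_tool", "payload": {"targets": [{"dx": 0, "dy": 0, "dz": 20, "turn": 0}, {"dx": 0, "dy": 0, "dz": 50, "turn": 0}, {"dx": 0, "dy": 0, "dz": 80, "turn": 0}, {"dx": 0, "dy": 0, "dz": 110, "turn": 0}, {"dx": 0, "dy": 0, "dz": 110, "turn": 0}, {"dx": 0, "dy": 0, "dz": 110, "turn": 0}]}}

```text
t: 7.62
ee_pos: [463.8, -231.2, 147.6]
ee_rot: [0.001, 1.0, 0.03, 0.002]
contact_force: [0.3, -0.2, -1.5]
opening: 14.6
finger_force: 29.6
```

```bash
python3 - <<'E'
from h import *
w=get('wrist');t=get('top');s=get('scene')
import pickle;pickle.dump((w,t,s),open('v2.pkl','wb'))
o=sensors.get_obs();print(o['ee_pos'],o['ee_rot'],o['opening'])
im=t['img'];H,S,V=cv2.split(cv2.cvtColor(im,cv2.COLOR_BGR2HSV))
k=np.zeros_like(V);k[195:255,270:330]=(V[195:255,270:330]<70)
n,l,st,c=cv2.connectedComponentsWithStats(k)
for i in range(1,n):print(st[i],c[i],at(t,[c[i]],62)[0])
# expected post/nest
P=np.array([579.5-99.85,29-5.4]);print('post exp',P,proj(t,[[*P,62]]))
N=P+90*np.array([.9985,.054]);print('nest',N,proj(t,[[*N,18]]),proj(t,[[*N,26]]))
a=w['img'];b=cv2.resize(im[150:250,240:350],None,fx=3.6,fy=4,interpolation=2)
cv2.imwrite('pics/c2.png',np.hstack([a[:, 180:460+100],b]))
E
```

```text
[ 462.16215576 -230.32135016  144.74341218] [-2.43801668e-04  9.99553171e-01  2.98872487e-02 -3.89908849e-04] 14.754191589555221
[299 232   5   5  17] [301.35294118 234.        ] [479.1998585  23.2873215  62.       ]
post exp [479.65  23.6 ] [[301.23293523 233.82925779]]
nest [569.515  28.46 ] [[299.88989809 201.28886466]] [[299.77085529 201.01671701]]
```

View pics/c2.png

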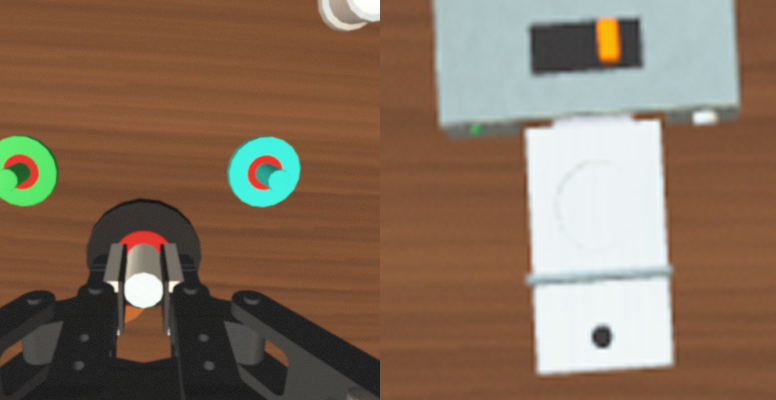

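The disc is held, the tray is out at its stop, and the nest arc is faintly visible in the tray. I'll carry the disc to just in front of the nest and measure the nest with the wrist camera.

Call:
{"api": "drive_tool", "payload": {"targets": [{"dx": 27, "dy": 259, "dz": 10, "turn": 0}, {"dx": 27, "dy": 259, "dz": 10, "turn": 0}, {"dx": 27, "dy": 259, "dz": 10, "turn": 0}, {"dx": 27, "dy": 259, "dz": 10, "turn": 0}, {"dx": 27, "dy": 259, "dz": 10, "turn": 0}, {"dx": 27, "dy": 259, "dz": 10, "turn": 0}, {"dx": 27, "dy": 259, "dz": 10, "turn": 0}, {"dx": 27, "dy": 259, "dz": 10, "turn": 0}, {"dx": 27, "dy": 259, "dz": 10, "turn": 0}, {"dx": 27, "dy": 259, "dz": 10, "turn": 0}]}}

```text
t: 8.6
ee_pos: [489.1, 27.7, 154.6]
ee_rot: [0.0, 1.0, 0.03, -0.001]
contact_force: [0.6, -0.2, -2.1]
opening: 14.6
finger_force: 29.8
```

```bash
python3 - <<'E'
from h import *
w=get('wrist');o=sensors.get_obs();print(o['ee_pos'],o['ee_rot'])
import pickle;pickle.dump((w,o),open('w3.pkl','wb'))
im=w['img'];g=cv2.cvtColor(im,cv2.COLOR_BGR2GRAY)
c=cv2.createCLAHE(6,(8,8)).apply(g)
print(proj(w,[[569.5,28.5,26],[569.5,58.5,26],[*(o['ee_pos']+[0,0,1.4])]]))
cv2.imwrite('pics/w3.png',np.vstack([im[50:350,120:520],cv2.cvtColor(c,8)[50:350,120:520]]))
E
```

```text
[489.24794446  27.36599105 154.73072445] [ 4.00742282e-05  9.99567826e-01  2.93902738e-02 -6.09401824e-04]
[[329.27741099  86.90838028]
 [286.19023695  84.32944566]
 [324.88356318 287.10016481]]
```

View pics/w3.png

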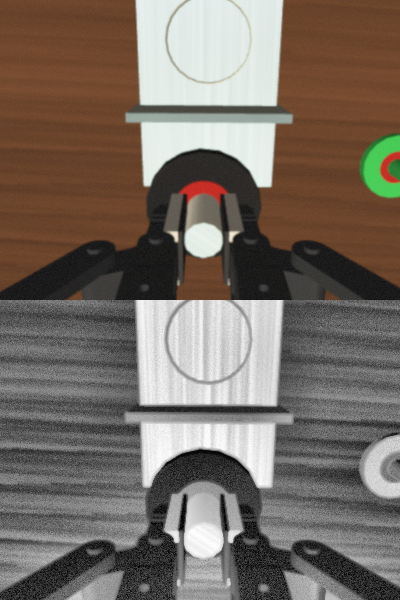

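The nest circle is centred at about (328,90), a few pixels from the prediction, and the hub top is at about (324,290). I'll fit both and take their difference.

```bash
python3 - <<'E'
from h import *
import pickle;w,o=pickle.load(open('w3.pkl','rb'))
im=w['img'];g=cv2.cvtColor(im,cv2.COLOR_BGR2GRAY).astype(float);gb=cv2.GaussianBlur(g,(0,0),1)
c0=np.array([328.5,90.5]);pts=[]
for th in np.linspace(0,2*np.pi,120):
    rr=np.arange(36,50,.25);q=c0+rr[:,None]*[np.cos(th),np.sin(th)]
    p=cv2.remap(gb.astype(np.float32),q[:,0].astype(np.float32)[None],q[:,1].astype(np.float32)[None],1)[0]
    i=p.argmin()
    if p[i]<np.median(p)-8: pts.append(q[i])
pts=np.array(pts,np.float32)
W=at(w,pts,26)[:,:2]
for _ in range(3):
    A=np.c_[2*W,np.ones(len(W))];s=np.linalg.lstsq(A,(W**2).sum(1),rcond=None)[0]
    R=np.sqrt(s[2]+s[:2]@s[:2]);e=np.hypot(*(W-s[:2]).T)-R;print(len(W),s[:2],R,e.std());W=W[abs(e)<2*e.std()+.1]
S=cv2.cvtColor(im,cv2.COLOR_BGR2HSV)
m=((S[...,2]>200)).astype(np.uint8)
k=np.zeros_like(m);k[270:315,295:350]=m[270:315,295:350]
n,l,st,c=cv2.connectedComponentsWithStats(k);i=1+st[1:,4].argmax();print(st[i],c[i])
z=o['ee_pos'][2]+1.4
for px in ([324,290],c[i]):print('hub',at(w,[px],z)[0],'TCP',o['ee_pos'])
# disc front rim check: black disc top edge
d=at(w,[[324,200]],o['ee_pos'][2]-36.6+8)[0];print('disc far edge',d,'centre x',d[0]-28)
E
```

```text
120 [567.74830209  29.17985014] 29.418039882787422 0.13961455005710038
120 [567.74830209  29.17985014] 29.418039882787422 0.13961455005710038
120 [567.74830209  29.17985014] 29.418039882787422 0.13961455005710038
[305 273  37  34 994] [323.06639839 289.64486922]
hub [487.94322727  27.63586172 156.13072445] TCP [489.24794446  27.36599105 154.73072445]
hub [488.07949969  28.01144246 156.13072445] TCP [489.24794446  27.36599105 154.73072445]
disc far edge [516.12123706  29.23805755 126.13072445] centre x 488.12123705856925
```

Call:
{"api": "drive_tool", "payload": {"targets": [{"dx": 30, "dy": 1, "dz": 0, "turn": 0}, {"dx": 60, "dy": 1.5, "dz": 0, "turn": 0}, {"dx": 80, "dy": 1.5, "dz": 0, "turn": 0}, {"dx": 80, "dy": 1.5, "dz": -25, "turn": 0}, {"dx": 80, "dy": 1.5, "dz": -50, "turn": 0}, {"dx": 80, "dy": 1.5, "dz": -70, "turn": 0}, {"dx": 80, "dy": 1.5, "dz": -80, "turn": 0}, {"dx": 80, "dy": 1.5, "dz": -88, "turn": 0}, {"dx": 80, "dy": 1.5, "dz": -88, "turn": 0}, {"dx": 80, "dy": 1.5, "dz": -88, "turn": 0}]}}

```text
t: 9.48
ee_pos: [569.9, 29.4, 67.6]
ee_rot: [0.0, 1.0, 0.03, 0.0]
contact_force: [-1.0, 0.8, -0.8]
opening: 14.9
finger_force: 29.8
```

```bash
python3 - <<'E'
from h import *
w=get('wrist');o=sensors.get_obs();print(o['ee_pos'],o['contact_force'])
im=w['img']
c=cv2.createCLAHE(4,(8,8)).apply(cv2.cvtColor(im,cv2.COLOR_BGR2GRAY))
b=o['ee_pos'][2]-36.6
th=np.linspace(0,2*np.pi,60);
print(proj(w,[[567.7,29.2,26],[568+30,29.2,26],[568+28,29.2,b]]))
cv2.imwrite('pics/w4.png',cv2.resize(cv2.cvtColor(c,8)[100:330,190:460],None,fx=2.6,fy=2.6))
E
```

```text
[570.19665521  29.54258585  68.10754598] [-0.38480793 -0.5647081  -0.41167185]
[[323.97378857 247.53622024]
 [327.57864883 190.60454692]
 [327.46183867 197.52052001]]
```

View pics/w4.png

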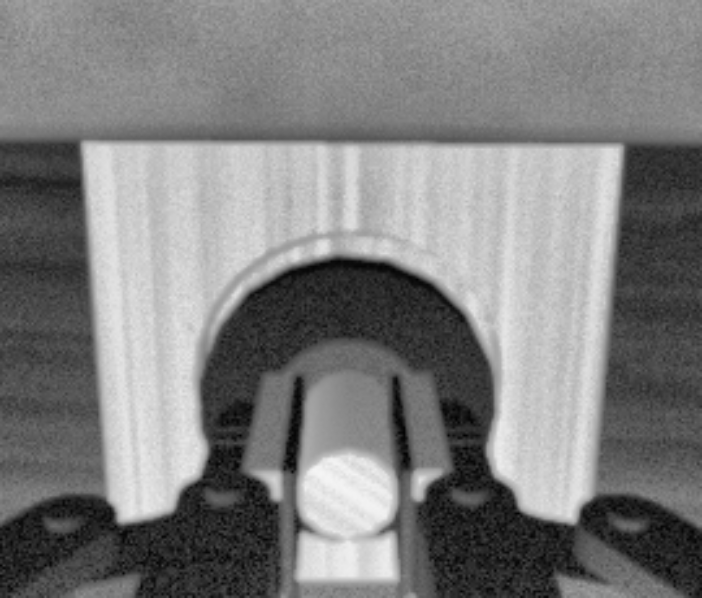

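The disc sits just inside the rim arc, well centred laterally. I'll check the fore-aft gap numerically.

```bash
python3 - <<'E'
from h import *
w=get('wrist');o=sensors.get_obs();z=o['ee_pos'][2]-36.6
c,_=ray(w,[[0,0]]);print('cam',c,'z',z)
print('rim',at(w,[[324.6,189.6]],26)[0])
for h in(z,z+8):print('disc',at(w,[[323.5,199.2],[267.5,250],[380.5,250]],h))
print('hub',at(w,[[190+347/2.6,100+493/2.6]],z+38)[0],o['ee_pos'])
E
```

```text
cam [639.17666113  33.85914171 188.2381434 ] z 31.73627903570253
rim [598.67390986  30.85060069  26.        ]
disc [[595.35735641  31.20255794  31.73627904]
 [567.39297663  57.62714709  31.73627904]
 [570.67241101   1.21023656  31.73627904]]
disc [[597.59729419  31.33835613  39.73627904]
 [571.06238644  56.41218365  39.73627904]
 [574.174184     2.87917029  39.73627904]]
hub [569.18743692  29.71708342  69.73627904] [570.35399187  29.69328076  68.33627904]
```

Call:
{"api": "drive_tool", "payload": {"targets": [{"dx": 0.5, "dy": 0, "dz": -3, "turn": 0}, {"dx": 0.5, "dy": 0, "dz": -6, "turn": 0}, {"dx": 0.5, "dy": 0, "dz": -8, "turn": 0}, {"dx": 0.5, "dy": 0, "dz": -10, "turn": 0}, {"dx": 0.5, "dy": 0, "dz": -11, "turn": 0}, {"dx": 0.5, "dy": 0, "dz": -11, "turn": 0}]}}

```text
t: 10.08
ee_pos: [570.0, 29.9, 56.0]
ee_rot: [-0.0, 1.0, 0.03, -0.0]
contact_force: [0.4, -0.6, -0.5]
opening: 14.5
finger_force: 29.8
```

Call:
{"api": "drive_tool", "payload": {"targets": [{"dx": 0, "dy": 0, "dz": -1, "turn": 0}, {"dx": 0, "dy": 0, "dz": -2, "turn": 0}, {"dx": 0, "dy": 0, "dz": -2, "turn": 0}]}}

```text
t: 10.33
ee_pos: [570.5, 30.0, 54.6]
ee_rot: [-0.0, 1.0, 0.03, 0.0]
contact_force: [0.7, 1.1, 2.2]
opening: 14.8
finger_force: 30.4
```

It passed the rim without contact and is now touching the nest floor. I'll press down slightly and let go gently.

Call:
{"api": "drive_tool", "payload": {"targets": [{"dx": 0, "dy": 0, "dz": -0.4, "turn": 0}, {"dx": 0, "dy": 0, "dz": -0.4, "turn": 0}, {"dx": 0, "dy": 0, "dz": -0.4, "turn": 0}]}}

```text
t: 10.58
ee_pos: [570.7, 29.9, 54.5]
ee_rot: [-0.0, 1.0, 0.03, 0.001]
contact_force: [-1.4, 0.5, 9.3]
opening: 14.9
finger_force: 31.0
```

Call:
{"api": "drive_tool", "payload": {"targets": [{"dx": 0, "dy": 0, "dz": 0, "turn": 0}, {"dx": 0, "dy": 0, "dz": 0, "turn": 0}, {"dx": 0, "dy": 0, "dz": 0, "turn": 0}, {"dx": 0, "dy": 0, "dz": 0, "turn": 0}, {"dx": 0, "dy": 0, "dz": 0, "turn": 0}], "grip": 0}}

```text
t: 11.0
ee_pos: [570.1, 29.8, 53.8]
ee_rot: [-0.0, 1.0, 0.03, -0.0]
contact_force: [0.2, 0.1, -0.7]
opening: 43.1
finger_force: 0.0
```

Call:
{"api": "drive_tool", "payload": {"targets": [{"dx": 0, "dy": 0, "dz": 20, "turn": 0}, {"dx": 0, "dy": 0, "dz": 55, "turn": 0}, {"dx": 0, "dy": 0, "dz": 90, "turn": 0}, {"dx": -35, "dy": 0, "dz": 100, "turn": 0}, {"dx": -70, "dy": 0, "dz": 100, "turn": 0}, {"dx": -80, "dy": 0, "dz": 100, "turn": 0}, {"dx": -80, "dy": 0, "dz": 100, "turn": 0}, {"dx": -80, "dy": 0, "dz": 100, "turn": 0}]}}

```text
t: 11.67
ee_pos: [490.3, 29.9, 154.1]
ee_rot: [0.0, 1.0, 0.03, 0.0]
contact_force: [0.8, 0.1, -0.7]
opening: 42.9
finger_force: 0.0
```

```bash
python3 - <<'E'
from h import *
w=get('wrist');o=sensors.get_obs();print(o['ee_pos'],o['contact_force'],o['opening'])
t=get('top')['img']
cv2.imwrite('pics/w5.png',np.vstack([w['img'][0:300,130:530],cv2.resize(t[140:260,240:400],(400,300))]))
E
```

```text
[491.08089228  29.87384785 154.05115113] [1.14957147 0.21584132 0.35248707] 42.68089262722781
```

View pics/w5.png

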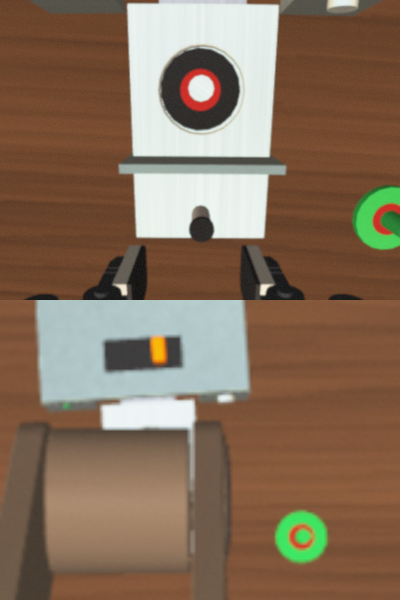

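The disc lies flat and concentric in the nest at full image (331,88). The tray is out and the gripper is clear. I'll check the tray travel and sign off.

```bash
python3 - <<'E'
from h import *
w=get('wrist');print('post',at(w,[[331.5,228]],62)[0])
print(workorder.sign_off())
E
```

```text
post [481.44873683  24.11224817  62.        ]
the job is handed in; nothing more can be done
None
```

The tray is pulled out to its stop and the black disc lies flat in its nest, released. The tray turned out to be unlocked, so I left the tab alone. The job is handed in at about 12 s, and I got no verdict back.

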